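Start the bench timer against its stop

ROBOT

A 6-joint arm with a two-finger parallel gripper is mounted at the origin on the work surface. World frame = base frame: x ahead of the robot, y to its left, z up, the work surface at z = 0. Lengths are in mm, angles in rad, forces in N, time in s.
With the tool pointing down it reaches from about 300 to 775 mm from the base axis. Payload 14.6 kg.
Tool frame: the origin (TCP) lies on the centre line of the jaws, within the pads' length; the fingertips stand 19 mm ahead of it and the grasp point (between the pads) is the TCP (bot.tip_reach is the distance from the TCP to the fingertips, in mm); y points along the fingers, x is the direction in which the jaws open and shut, and the axes are right-handed (so a half turn about y gives the same grasp; the last joint's range is limited). The gripper opens to 85 mm and grips with 20 to 120 N. Pads are 22 mm wide; open, the fingers measure 114 mm over their backs; the gripper's body (76 mm by 85 mm) begins 54 mm behind the grasp point. The pads swing forward as they close: fully open they stand 13 mm farther back than shut.
Start: joints at [-1.264, 0.3, 1.521, -0, 1.321, -0.067], TCP at [200.828, -512.013, 250.281] pointing down, gripper open.
Joint ranges: [-3.03, 3.03], [-0.79, 2.21], [0.23, 2.52], [-1.04, 4.18], [0, 3.07], [-2.55, 2.55]. Speed limits (rad/s): [2.22, 2.22, 2.57, 3.14, 3.14, 3.14].

INTERFACE

Orientations are given as a unit quaternion [w, x, y, z].
In Python, from rig import bot gives the robot as it stands. Calls block until the motion is done:
- bot.move_to(position, orientation): joint-space move of the TCP to a pose.
- bot.servo_line(position, attitude=None, speed=150, until_force=None): straight line of the TCP; attitude=None keeps the orientation; speed is the mean speed in mm/s. With until_force (N) it stops when the force on the tool has changed by that much, and returns True; else False.
- bot.move_joints(angles): joint-space move.
- bot.move_gripper(opening, grip_force=None): finger opening in mm; grip_force is the grip in N (None keeps the last); returns when the fingers have stopped.
- bot.dwell(seconds).
- bot.ik(position, orientation): joint angles nearest the present ones, or None.
- bot.read_state(): the state.
- bot.read_camera(name): name is "scene" or "top" or "wrist"; returns a dict with "image" (480x640x3 uint8, blue, green, red), "depth" (480x640 float32, mm along the optical axis (not along the pixel's ray), 0 where there is no reading), "fovy" (degrees; the focal length in pixels is half the picture's height over the tangent of half this angle, whatever the lens; pixels are square), "cx", "cy" (the principal point, pixels), "eye" and "attitude" of the camera in the world; the wrist camera has in their place "mount" (4x4, takes a point from camera to tool coordinates, whose origin is the TCP and whose axes are the tool frame's). Camera axes: x right, y down, z forward; pixel columns grow to the right and rows downward; lengths in mm; the calibration is good to about 2 mm. A picture is of the moment at which its call begins: read the wrist's pose just before it.
A pose or a line that the arm cannot do raises bot.MotionError and nothing moves.
- bot.finish_job(): hands the job in, once; it reports no verdict.
The state is a dict: "clock": time; "joint_positions": joint angles; "qvel": joint speeds; "effort": joint torques, N m; "ee_pos": TCP position; "tool_rot": TCP orientation; "ft_force": force on the tool from outside, world axes, zero at the start; "moment": the same for the moment, N m; "grip_width": finger opening in mm.
Only numpy, scipy, OpenCV 4.12 (cv2) and the standard library are available. Lean on these libraries where they do the work, as an engineer would, in place of code of your own. Each camera call takes 0.05 s, during which the arm holds its last target.

TASK

Slide the loose white lab timer back under the edge of the bench shelf until its back lies flat against the yellow stop bar, wholly within the bar's width and standing on the bench. Only then, with the bar bracing it, press the green start button fully down, keep it down for about a second, and let go. Leave the timer there against the stop, and do not shift the other things on the bench.

Things in the scene. Friction and masses are not known exactly. Their poses are not given: they have to be found in the camera images.
- timer_mid (a point): Middle of the loose white wedge-shaped timer, 35 mm above its underside. 70 mm deep (x), 62 mm wide (y); front 22 mm high, back 71 mm, both upright; the face between slopes at 35 degrees. x points from low front to tall back (back face at x = 35 mm, front face at -35 mm), y left, z up. 0.13 to 0.23 kg, slick (friction about 0.25): pressing its button unbraced makes it slide away along +x.
- start_top (a point): Centre of the outer face of the round green start button, 25 mm across, 10 mm proud of the timer's sloping face, on its lower half, on the mid-plane (a dark screen lies above it): 19 mm towards the front from the timer's middle, 46 mm above the bench. z points out of the button, 35 degrees from vertical, leaning towards the timer's front; press along -z.
- start (a joint): Travel of the start button: 0 m released, 0.005 m fully down. Spring-loaded, it comes back by itself: about 1.2 N to start it moving, 4.2 N to bring it fully down.
- shelf: Fixed grey bench shelf with a yellow stop bar under it. Origin: on the bench, at the middle of the foot of the bar's front face. x points into the shelf, y left, z up. The bar's front face is the plane x = 0, 140 mm wide (y -70 to 70 mm), 35 mm high. Shelf legs at y = +-180 mm, behind the bar.
- lip (a point): Middle of the lower front edge of the shelf board, which overhangs the bar by 36 mm: the 400 mm wide board lies 122 to 138 mm above the bench, its front lip reaches up to 150 mm; jars stand on it. With the timer against the bar, its button's centre is 18 mm in front of this edge, so an upright gripper would meet the lip; one tilted 25 to 45 degrees does not.
- amber_jar: Bystander: brown jar with a blue cap, 48 mm across, 65 mm high; origin under its centre.
- slide_box: Bystander: flat blue box, 85 x 50 mm, 32 mm high; origin under its centre.
- beaker: Bystander: open glass beaker, 66 mm across, 85 mm high; origin under its centre.
- tip_tray: Bystander: orange divided tray, 100 x 75 mm, 45 mm high; origin under its centre.
- marker: Bystander: white marker pen with a blue cap, 115 mm long, 14 mm thick; origin under its centre.
- wash_bottle: Bystander: white bottle with a red cap, 64 mm across, 130 mm high; origin under its centre.

How it is judged:
By the outcome, as a careful person would: the job done as asked, in the order asked, and still so for the second after the job is handed in, with the robot touching nothing.
It also fails if it takes over 43 s, if anything falls off the work surface, if the arm or the gripper's body presses on something with over 40 N, if the wrist force passes 120 N, or if a joint passes its speed limit or range.

## Working session

There is one attempt and no reset: what is moved stays moved. The work goes in short steps, each a Python script; the robot and the scene stay as the last script left them, time stands still between calls to the robot, and variables do not carry over. Pictures are saved under pics/ and viewed, and the job is handed in when it is done.

```bash
ls; mkdir -p pics; cat > h.py <<'E'
import numpy as np, cv2
from rig import bot
from scipy.spatial.transform import Rotation as R
def rot(q): return R.from_quat([q[1],q[2],q[3],q[0]]).as_matrix()
def quat(M):
    q=R.from_matrix(M).as_quat(); return [q[3],q[0],q[1],q[2]]
def f(c): return 240/np.tan(np.radians(c["fovy"])/2)
def camT(c,s=None):
    if "mount" in c:
        T=np.eye(4);T[:3,:3]=rot(s["tool_rot"]);T[:3,3]=s["ee_pos"]; return T@np.array(c["mount"])
    T=np.eye(4);a=np.array(c["attitude"]);T[:3,:3]=rot(a) if a.size==4 else a;T[:3,3]=c["eye"];return T
def cloud(c,s=None):
    v,u=np.mgrid[:480,:640];d=c["depth"];F=f(c)
    p=np.stack([(u-c["cx"])/F*d,(v-c["cy"])/F*d,d],-1);T=camT(c,s)
    return p@T[:3,:3].T+T[:3,3]
def ray(c,u,v,z,s=None):
    T=camT(c,s);d=T[:3,:3]@np.array([(u-c["cx"])/f(c),(v-c["cy"])/f(c),1]);o=T[:3,3]
    return o+d*(z-o[2])/d[2]
E
python3 - <<'E'
from h import *
import pickle
for n in("scene","top","wrist"):
    s=bot.read_state();c=bot.read_camera(n);cv2.imwrite(f"pics/{n}0.png",c["image"]);pickle.dump((s,c),open(n+"0.pkl","wb"))
    print(n,c["fovy"],c["cx"],c["cy"],c.get("eye"),c.get("attitude"),c.get("mount"))
print(s)
E
```

```text
pics
scene 55.95771989287187 328.1116452198506 236.277312565946 [ 372.26691387 -606.48608077  721.80332793] [-0.36555301  0.92011167 -0.13342982  0.0442944 ] None
top 42.463193547443495 323.8907113342751 237.01952160294144 [ 432.69998398  -39.30503084 1320.72550493] [ 0.01301062 -0.69887515  0.71458588 -0.02777159] None
wrist 61.343448210276875 326.5925772971764 237.66890573902742 None None [[ 9.99999435e-01  9.57479973e-04 -4.62144855e-04 -8.47841847e-02]
 [ 7.26881064e-04 -2.98496933e-01  9.54410317e-01 -1.23918400e+02]
 [ 7.75879942e-04 -9.54410113e-01 -2.98497460e-01  7.60183639e+01]
 [ 0.00000000e+00  0.00000000e+00  0.00000000e+00  1.00000000e+00]]
{'clock': 0.1, 'joint_positions': array([-1.26364591e+00,  3.00424259e-01,  1.52154704e+00,  7.24249110e-06,
        1.32067517e+00, -6.66229344e-02]), 'qvel': array([-1.56067365e-03, -9.26732866e-04, -6.13634094e-04, -3.03758717e-04,
        4.91616311e-05, -2.31102214e-03]), 'effort': array([-2.16037661e-03, -5.44382679e+01, -3.62377346e+01, -2.29628567e-04,
        3.03191882e-03, -6.54295127e-05]), 'ee_pos': array([ 200.75014353, -511.8455457 ,  249.76139166]), 'tool_rot': array([ 0.58442553, -0.58396174,  0.39868548, -0.39810223]), 'ft_force': array([-0.88983275,  0.5944085 , -0.74600428]), 'moment': array([-0.01287714, -0.00684353, -0.04790058]), 'grip_width': 85.50414679549534}
```

View pics/scene0.png

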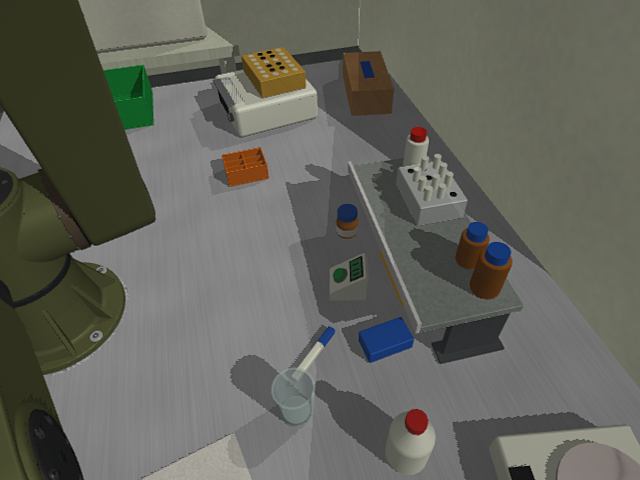

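View pics/top0.png

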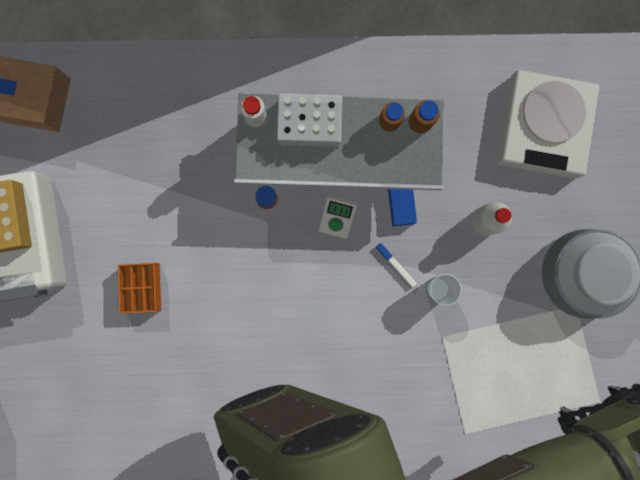

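View pics/wrist0.png

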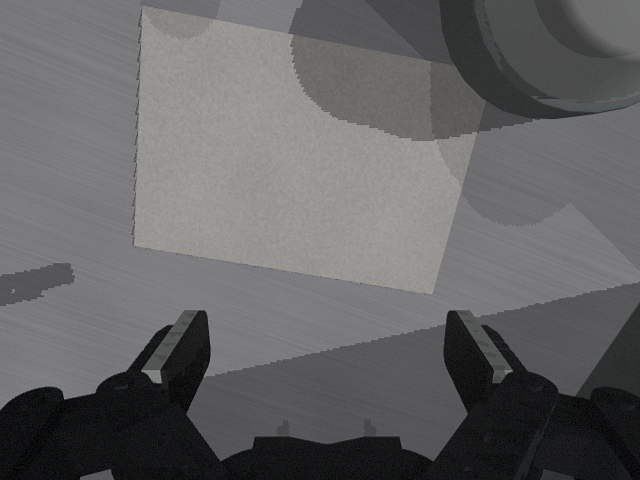

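```bash
python3 - <<'E'
from h import *
import pickle
S={n:pickle.load(open(n+"0.pkl","rb"))[1] for n in("scene","top")}
print(f(S["top"]))
for n,c in S.items():
    hsv=cv2.cvtColor(c["image"],cv2.COLOR_BGR2HSV);P=cloud(c)
    def m(lo,hi): return cv2.inRange(hsv,np.array(lo),np.array(hi))
    for nm,k in dict(green=m((50,90,40),(85,255,255)),yellow=m((18,120,60),(32,255,255)),white=None).items():
        if k is None: continue
        N,L,st,ce=cv2.connectedComponentsWithStats(k)
        for i in range(1,N):
            if st[i,4]>25:
                q=P[(L==i)&(c["depth"]>0)];print(n,nm,st[i],ce[i].round(1),q.mean(0).round(1),q.min(0).round(),q.max(0).round())
    im=c["image"]
    x,y,w,h=(230,80,220,180) if n=="top" else (280,180,170,190)
    cv2.imwrite(f"pics/{n}_z.png",cv2.resize(im[y:y+h,x:x+w],None,fx=3.3 if n=="top" else 3.1,fy=3.3 if n=="top" else 3.1,interpolation=cv2.INTER_CUBIC))
c=S["top"];P=cloud(c)
for (u,v) in [(235,182),(442,187),(337,183),(235,187),(442,191),(266,197),(402,207),(394,222),(414,224),(389,190),(300,215)]: print(u,v,P[v,u].round(1))
E
```

```text
617.7462949605082
scene green [ 103   65   51   65 2311] [131.4  95.2] [144.3 717.8  50.4] [   0.  -73. -728.] [ 261. 2334.  485.]
scene green [351 258  11  21 154] [355.6 267.9] [562.2 -98.6  58.4] [ 548. -123.   50.] [576. -77.  68.]
scene green [333 268  12  13 116] [338.7 274. ] [530.6 -92.5  44. ] [ 520. -104.   27.] [541. -68.  52.]
scene yellow [ 242   47   64   51 1904] [273.7  73.1] [548.3 581.9 120.8] [ 475.  506. -725.] [ 987. 2347.  143.]
scene yellow [380 250  23  56 123] [390.6 277.9] [ 636.1 -101.6    5.4] [ 632. -168.   -4.] [640. -31.  16.]
top green [329 203  22  14 198] [339.2 209.5] [561.1 -99.2  60.2] [ 548. -121.   51.] [574. -78.  72.]
top green [330 220  11  11 102] [335.1 225. ] [530.4 -90.7  46.8] [ 520. -101.   37.] [541. -80.  57.]
top yellow [   0  180   31   72 1540] [ 14.1 217.4] [551.8 527.7 129.3] [488. 509.  90.] [623. 560. 147.]
235 182 [608.3 102.  151.7]
442 187 [ 590.8 -292.4  152.2]
337 183 [602.8 -91.9 149.8]
235 187 [620.5 120.7  -1.3]
442 191 [ 6.027e+02 -3.252e+02 -3.000e-01]
266 197 [589.5  50.1  62.7]
402 207 [ 566.3 -232.4   33.5]
394 222 [ 535.2 -214.8   32.2]
414 224 [ 532.2 -261.4    4.7]
389 190 [ 603.1 -206.5   30.7]
300 215 [556.8 -17.6   2.4]
```

View pics/top_z.png

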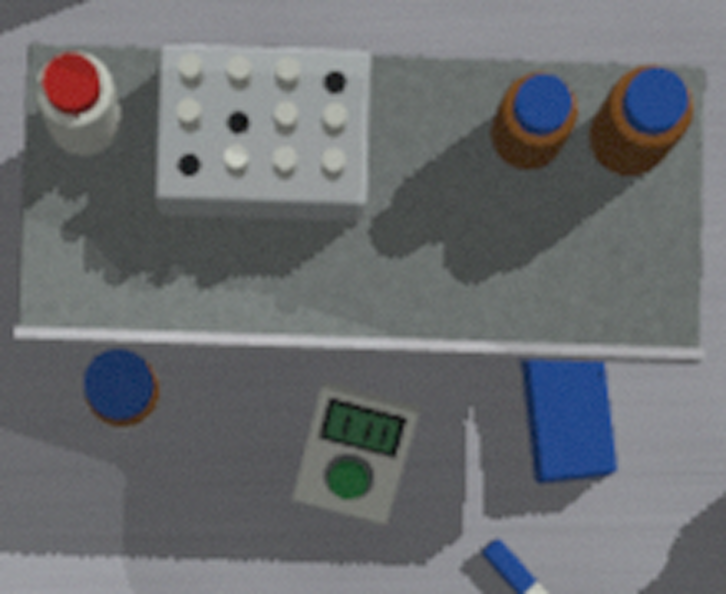

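View pics/scene_z.png

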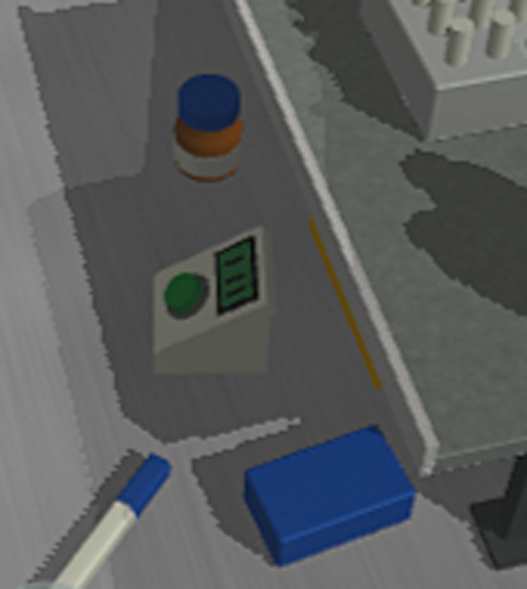

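```bash
cat >> h.py <<'E'
YAW=np.radians(-2.5)
def att(tilt,yaw=YAW):
    t=np.radians(tilt); a=np.array([np.sin(t),0,-np.cos(t)]); z=np.array([-np.cos(t),0,-np.sin(t)])
    M=np.stack([np.cross(a,z),a,z],1); Z=R.from_euler('z',yaw).as_matrix(); return Z@M
def tcp(tip,M,reach=None): return np.array(tip)-(bot.tip_reach if reach is None else reach)*M[:,1]
def go(tip,M,**k): return bot.servo_line(tcp(tip,M).tolist(),quat(M),**k)
def snap(n,name):
    s=bot.read_state();c=bot.read_camera(n);cv2.imwrite(f"pics/{name}.png",c["image"]);return s,c
E
python3 - <<'E'
from h import *
M=att(25);print(M.round(2),bot.tip_reach)
for t in [(400,-92,250),(470,-90,120),(470,-90,11),(570,-95,11)]:
    print(t,bot.ik(tcp(t,M).tolist(),quat(M)))
M2=att(35)
for t in [(585,-92,60),(540,-92,130)]: print(t,bot.ik(tcp(t,M2).tolist(),quat(M2)))
bot.move_gripper(30);print(bot.tip_reach,bot.read_state()["grip_width"])
s,c=snap("wrist","w1")
E
```

```text
[[ 0.04  0.42 -0.91]
 [ 1.   -0.02  0.04]
 [ 0.   -0.91 -0.42]] 19.0
(400, -92, 250) [-0.40541496 -0.27098683  2.11005923  0.19208751  0.90032284 -2.02146683]
(470, -90, 120) [-0.32644166  0.09795877  2.11718523  0.24053016  0.51790952 -2.03828982]
(470, -90, 11) [-0.32644166  0.35083933  2.16513727  0.52895197  0.23588417 -2.34512159]
(570, -95, 11) [-0.26860948  0.50375402  1.90448649  0.30393458  0.3204808  -2.06463502]
(585, -92, 60) [-0.27164518  0.41030083  1.96103098  0.65332623  0.21495424 -2.40076105]
(540, -92, 130) [-0.3012619   0.18829758  2.04461104  0.44673441  0.34507835 -2.20688322]
19.0 29.818331845595637
```

View pics/w1.png

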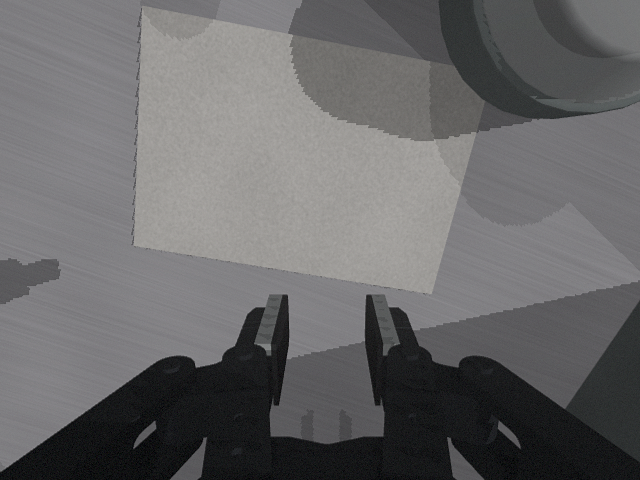

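```bash
python3 - <<'E'
from h import *
s,c=snap("wrist","w2")
v,u=np.mgrid[:480,:640];d=c["depth"];F=f(c)
p=np.stack([(u-c["cx"])/F*d,(v-c["cy"])/F*d,d],-1);T=np.array(c["mount"]);q=p@T[:3,:3].T+T[:3,3]
m=(d>0)&(d<200)&(v<360);print(q[m].min(0).round(1),q[m].max(0).round(1))
for x0,x1 in((-40,0),(0,40)):
    k=q[m&(q[...,0]>x0)&(q[...,0]<x1)]; t=k[k[:,1]>k[:,1].max()-4]; print(t.min(0).round(1),t.max(0).round(1))
# path
M=att(25)
bot.move_to(tcp((400,-92,250),M).tolist(),quat(M))
go((465,-90,120),M,speed=150); go((465,-90,13),M,speed=80)
s=bot.read_state();print(s["clock"],s["ee_pos"],s["ft_force"],s["joint_positions"].round(2))
snap("wrist","w3");snap("scene","s3")
E
```

```text
[-45.3 -32.2 -11.9] [45.1 18.5 14.1]
[-21.5  14.6 -11.3] [-15.1  18.5  10.6]
[14.7 14.5 -9.8] [21.1 18.5 10.6]
5.1417 [457.0841671  -89.70378862  30.45463058] [ 0.14115879  0.01516192 -0.0645612 ] [-0.33  0.34  2.18  0.53  0.24 -2.35]
```

View pics/w3.png

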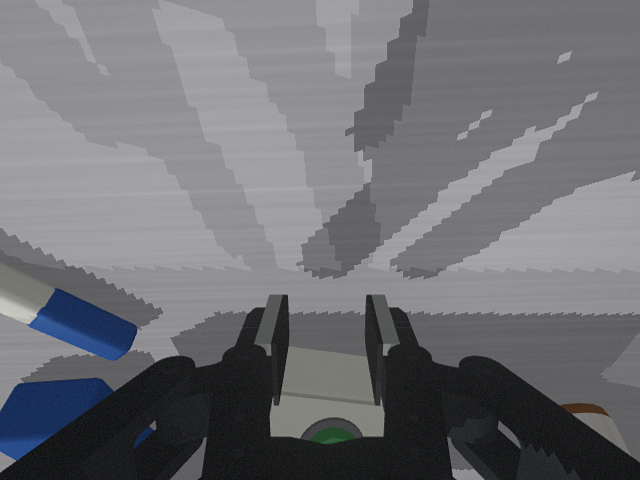

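View pics/s3.png

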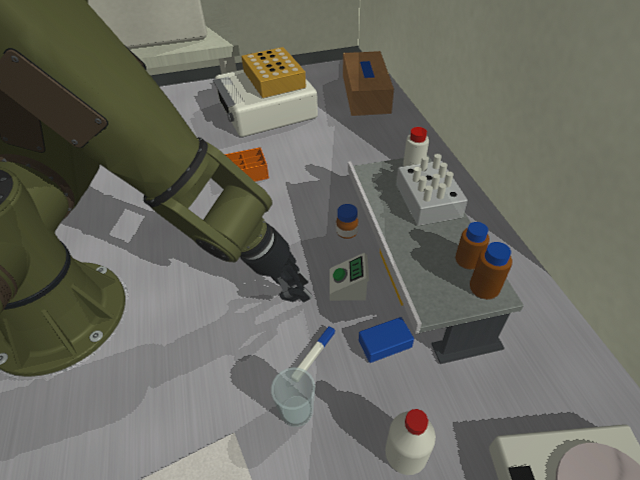

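```bash
python3 - <<'E'
from h import *
M=att(25)
d=M[:,0]; fx=np.array([np.cos(YAW),np.sin(YAW),0])
t=np.array([465,-90,13.])
print(go(t+85*fx,M,speed=40,until_force=6) )
s=bot.read_state();print(s["clock"],s["ee_pos"],s["ft_force"])
snap("top","t4");snap("scene","s4")
for n in("t4","s4"):
    im=cv2.imread(f"pics/{n}.png");x,y,w,h=(230,80,220,180) if n=="t4" else (280,180,170,190)
    cv2.imwrite(f"pics/{n}z.png",cv2.resize(im[y:y+h,x:x+w],None,fx=3.1,fy=3.1,interpolation=cv2.INTER_CUBIC))
E
```

```text
False
7.5167 [541.84494591 -93.35650292  30.24481975] [-0.84187053  0.36300325 -0.34449405]
```

View pics/t4z.png

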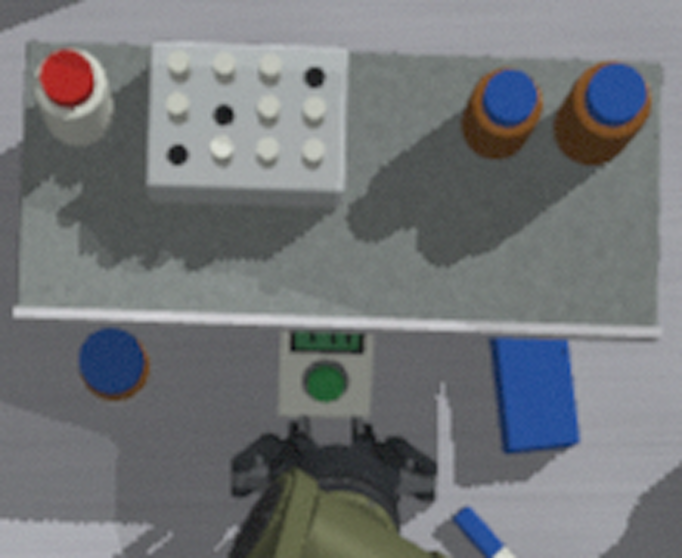

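View pics/s4z.png

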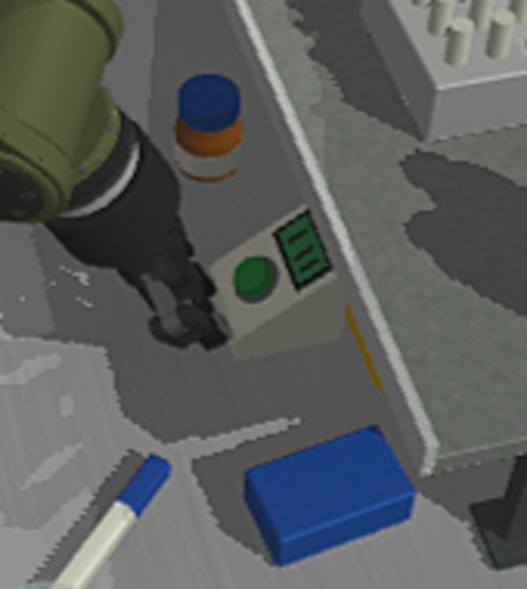

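```bash
python3 - <<'E'
from h import *
M=att(25)
fx=np.array([np.cos(YAW),np.sin(YAW),0])
t=np.array([465,-90,13.])
print(go(t+112*fx,M,speed=18,until_force=7) )
s=bot.read_state();print(s["clock"],s["ee_pos"],s["ft_force"],s["moment"])
snap("top","t5");snap("scene","s5")
for n in("t5","s5"):
    im=cv2.imread(f"pics/{n}.png");x,y,w,h=(230,80,220,180) if n=="t5" else (280,180,170,190)
    cv2.imwrite(f"pics/{n}z.png",cv2.resize(im[y:y+h,x:x+w],None,fx=3.1,fy=3.1,interpolation=cv2.INTER_CUBIC))
E
```

```text
True
8.3167 [550.00373955 -93.44692806  29.56515428] [-0.14398255  0.39299956 -0.09227138] [0.02630404 0.30802599 0.04844119]
```

View pics/t5z.png

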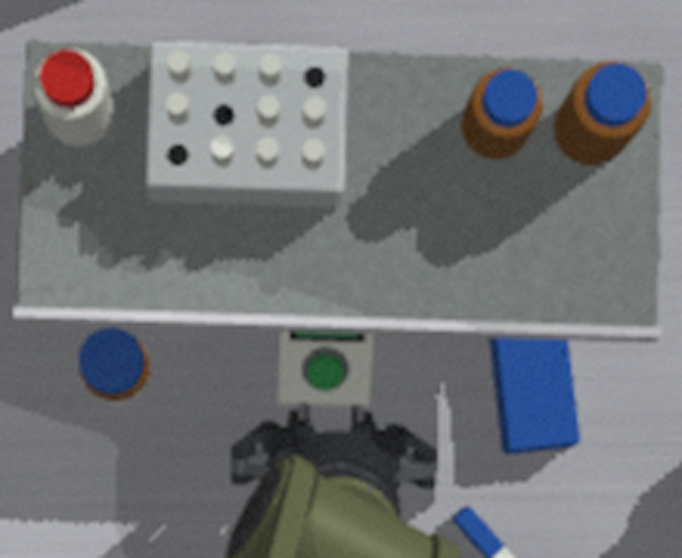

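View pics/s5z.png

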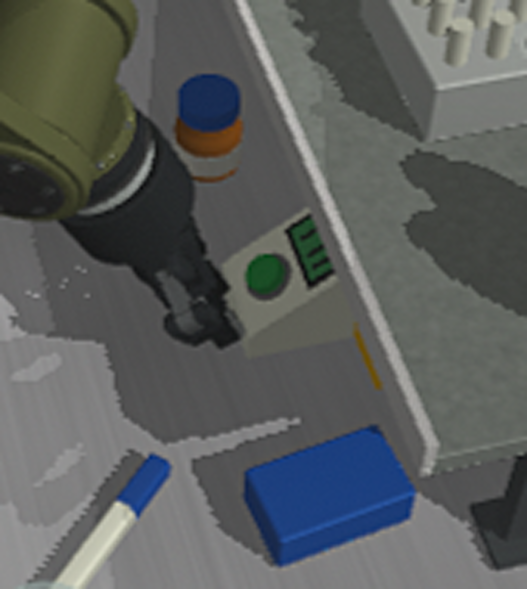

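```bash
python3 - <<'E'
from h import *
M=att(25)
fx=np.array([np.cos(YAW),np.sin(YAW),0])
p=bot.read_state()["ee_pos"]
print(bot.servo_line((p+6*fx).tolist(),quat(M),speed=6,until_force=10))
s=bot.read_state();print(s["clock"],s["ee_pos"],s["ft_force"],s["moment"])
bot.dwell(.2);s=bot.read_state();print(s["clock"],s["ee_pos"],s["ft_force"])
E
```

```text
True
8.8583 [550.04326086 -93.31169205  28.79146185] [-0.67836586  0.28345144  1.67480885] [-0.01220209  0.2860065  -0.00731266]
9.0583 [550.0057787  -93.28797741  28.66638885] [-1.31248206 -0.5878932   0.9912449 ]
```

```bash
cat > look.py <<'E'
from h import *
def look(tag):
  out={}
  for n in("top","scene"):
    s,c=snap(n,n+tag);hsv=cv2.cvtColor(c["image"],cv2.COLOR_BGR2HSV);P=cloud(c)
    k=cv2.inRange(hsv,np.array((50,90,40)),np.array((85,255,255)))
    N,L,st,ce=cv2.connectedComponentsWithStats(k)
    for i in range(1,N):
        if st[i,4]>25 and st[i,0]>200:
            q=P[(L==i)&(c["depth"]>0)];print(n,"green",st[i],ce[i].round(1),np.median(q,0).round(1), "ray46",ray(c,*ce[i],46).round(1))
    x,y,w,h=(270,150,120,110) if n=="top" else (300,200,120,130)
    cv2.imwrite(f"pics/{n}{tag}z.png",cv2.resize(c["image"][y:y+h,x:x+w],None,fx=4.5,fy=4.5,interpolation=cv2.INTER_CUBIC))
E
python3 - <<'E'
from look import *
M=att(25);fx=np.array([np.cos(YAW),np.sin(YAW),0])
p=bot.read_state()["ee_pos"]
bot.servo_line((p-85*fx).tolist(),quat(M),speed=120)
go((440,-89,170),M,speed=150)
bot.move_gripper(0)
look("6")
print(bot.read_state()["clock"])
E
```

```text
top green [329 194  12  12 109] [334.5 199.4] [584.1 -89.8  45.7] ray46 [583.8 -90.5  46. ]
scene green [374 251  13  20 122] [379.6 260.2] [612.4 -91.2  55.7] ray46 [616.5 -84.5  46. ]
scene green [359 262  13  13 127] [365.1 267.9] [583.8 -93.7  44.2] ray46 [583.2 -94.5  46. ]
11.65
```

View pics/top6z.png

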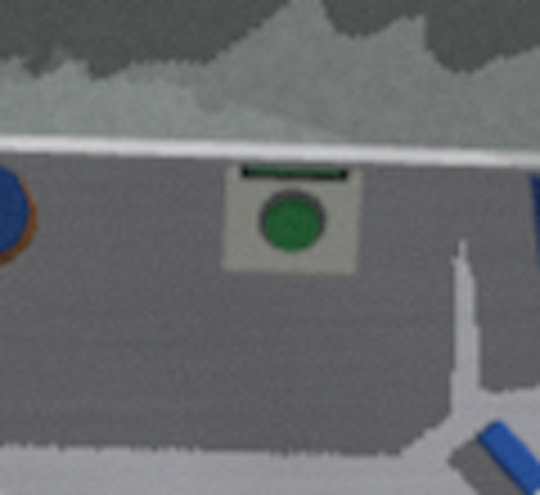

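View pics/scene6z.png

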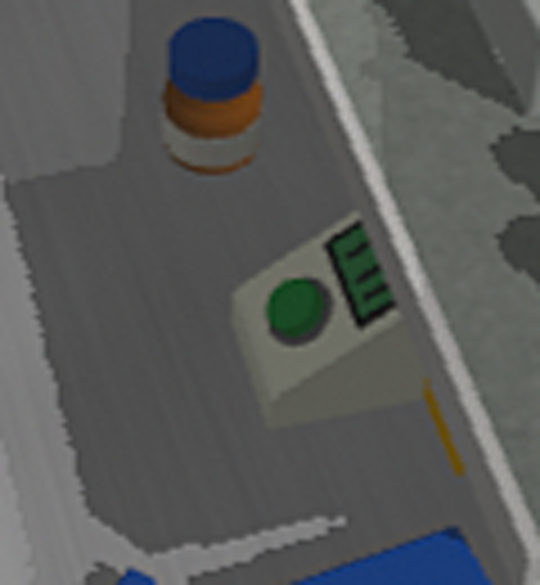

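```bash
python3 - <<'E'
from h import *
M=att(35);a=M[:,1];B=np.array([583.8,-92,46.])
bot.move_to(tcp(B-90*a,M).tolist(),quat(M))
go(B-15*a,M,speed=80)
s=bot.read_state();print(s["clock"],s["ee_pos"],(tcp(B-15*a,M)),s["ft_force"])
for n in("scene","wrist"): snap(n,n+"7")
im=cv2.imread("pics/scene7.png");cv2.imwrite("pics/scene7z.png",cv2.resize(im[180:330,270:430],None,fx=4,fy=4,interpolation=cv2.INTER_CUBIC))
E
```

```text
13.225 [564.31318309 -91.20572918  74.28540951] [564.31696236 -91.14935221  73.85116951] [ 0.02481744  0.25401936 -0.01039135]
```

View pics/scene7z.png

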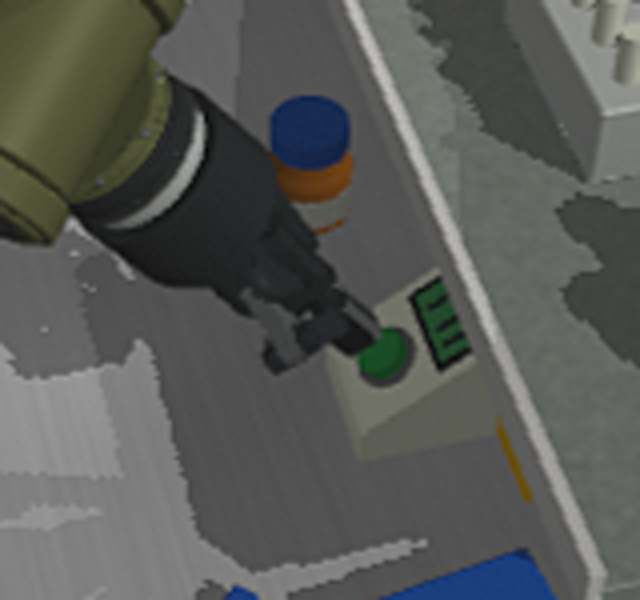

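View pics/wrist7.png

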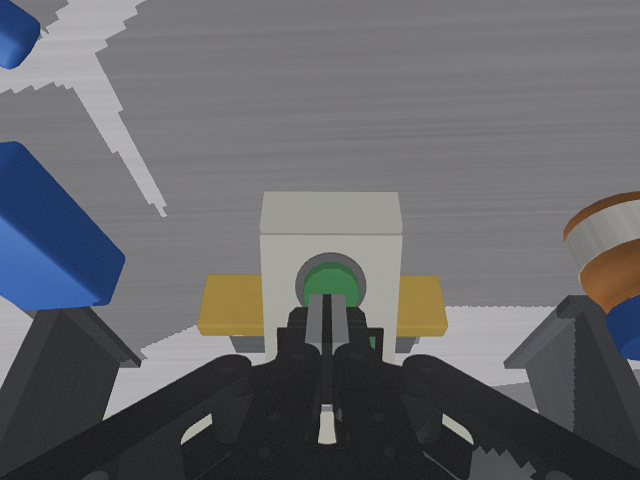

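```bash
python3 - <<'E'
from h import *
s,c=snap("wrist","w8");T=np.linalg.inv(np.array(c["mount"]))
for p in [(0,34,0),(0,34,12.5),(0,34,-12.5),(0,19,11)]:
    q=T@np.array([*p,1]);print(p,q[0]/q[2]*f(c)+c["cx"],q[1]/q[2]*f(c)+c["cy"])
hsv=cv2.cvtColor(c["image"],cv2.COLOR_BGR2HSV);k=cv2.inRange(hsv,np.array((50,90,40)),np.array((85,255,255)))
k[:, :280]=0;k[:,380:]=0;v,u=np.nonzero(k);print(u.min(),u.max(),v.min(),v.max())
P=cloud(c,s);q=P[(k>0)&(np.arange(480)[:,None]<300)]
M=rot(s["tool_rot"]);print(np.median((q-s["ee_pos"])@M,0), ((q-s["ee_pos"])@M).max(0))
E
```

```text
(0, 34, 0) 326.45205493740025 297.7064296525208
(0, 34, 12.5) 326.4484123680557 270.68509630083906
(0, 34, -12.5) 326.45554361082446 323.58613121262874
(0, 19, 11) 326.4890951412602 288.97378710156
303 374 262 348
[ 1.9411796  33.77309105  7.6591661 ] [13.61234955 41.78629404 76.86776169]
```

```bash
python3 - <<'E'
from h import *
M=att(35);a=M[:,1];q=quat(M);B=np.array([583.8,-92,46.]) - 1.0*M[:,0]*0
p0=tcp(B,M)
depth=lambda s:(s["ee_pos"]-p0)@a
r=go(B+12*a,M,speed=12,until_force=10)
s=bot.read_state();t0=s["clock"];print(r,t0,depth(s),s["ft_force"],-s["ft_force"]@a)
d=depth(s)
for i in range(4):
    F=-s["ft_force"]@a
    if F>9: break
    d+=0.6
    bot.servo_line((p0+d*a).tolist(),q,speed=10)
    s=bot.read_state();print(s["clock"],depth(s),-s["ft_force"]@a)
while bot.read_state()["clock"]-t0<1.1:
    bot.dwell(.2);s=bot.read_state();print(s["clock"],depth(s),-s["ft_force"]@a)
print(s["ee_pos"])
snap("scene","s9");
bot.servo_line((p0-30*a).tolist(),q,speed=60)
s=bot.read_state();print(s["clock"],depth(s),s["ft_force"])
E
```

```text
Traceback (most recent call last):
  File "h.py", line 24, in go
    def go(tip,M,**k): return bot.servo_line(tcp(tip,M).tolist(),quat(M),**k)
                              ~~~~~~~~~~~~~~^^^^^^^^^^^^^^^^^^^^^^^^^^^^^^^^^
rig.MotionError: the arm cannot follow that straight line within its joint ranges
```

```bash
python3 - <<'E'
from h import *
a=att(35)[:,1];B=np.array([583.8,-92,46.]);print(bot.read_state()["joint_positions"].round(2))
for tilt in(25,28,30,35,40):
  for yw in (-25,-15,-2.5,10):
    M=att(tilt,np.radians(yw))
    print(tilt,yw,[None if j is None else j.round(2).tolist() for j in (bot.ik(tcp(B+d*a,M).tolist(),quat(M)) for d in(-15,12))])
E
```

```text
[-0.28  0.4   1.99  0.7   0.21 -2.45]
25 -25 [[-0.17, 0.42, 1.87, -0.26, 0.44, -1.09], [-0.17, 0.49, 1.83, -0.28, 0.41, -1.07]]
25 -15 [[-0.21, 0.42, 1.88, -0.05, 0.41, -1.48], [-0.21, 0.49, 1.85, -0.06, 0.37, -1.46]]
25 -2.5 [[-0.26, 0.42, 1.88, 0.22, 0.42, -1.97], [-0.25, 0.49, 1.85, 0.23, 0.39, -1.98]]
25 10 [[-0.3, 0.43, 1.87, 0.42, 0.49, -2.39], [-0.29, 0.5, 1.83, 0.44, 0.46, -2.4]]
28 -25 [[-0.17, 0.42, 1.9, -0.35, 0.37, -1.0], [-0.16, 0.49, 1.87, -0.39, 0.34, -0.96]]
28 -15 [[-0.21, 0.41, 1.92, -0.07, 0.33, -1.46], [-0.21, 0.48, 1.88, -0.09, 0.3, -1.43]]
28 -2.5 [[-0.26, 0.41, 1.92, 0.3, 0.35, -2.05], [-0.26, 0.48, 1.88, 0.32, 0.32, -2.07]]
28 10 [[-0.31, 0.42, 1.9, 0.54, 0.44, -2.51], [-0.31, 0.49, 1.86, 0.57, 0.41, -2.54]]
30 -25 [[-0.16, 0.41, 1.92, -0.43, 0.33, -0.92], [-0.16, 0.48, 1.89, -0.48, 0.3, -0.87]]
30 -15 [[-0.21, 0.4, 1.94, -0.09, 0.28, -1.44], [-0.2, 0.47, 1.9, -0.12, 0.25, -1.41]]
30 -2.5 [[-0.27, 0.4, 1.94, 0.38, 0.31, -2.12], [-0.26, 0.47, 1.9, 0.41, 0.28, -2.15]]
30 10 [None, None]
35 -25 [[-0.15, 0.41, 1.97, -0.76, 0.23, -0.59], [-0.15, 0.48, 1.93, -0.87, 0.21, -0.47]]
35 -15 [[-0.21, 0.4, 1.99, -0.21, 0.15, -1.32], [-0.2, 0.47, 1.95, -0.3, 0.12, -1.23]]
35 -2.5 [[-0.28, 0.4, 1.99, 0.7, 0.21, -2.45], None]
35 10 [None, None]
40 -25 [None, None]
40 -15 [None, [-0.2, 0.47, 2.0, 4.18, 0.05, 0.58]]
40 -2.5 [None, None]
40 10 [None, None]
```

```bash
python3 - <<'E'
from h import *
a=att(35)[:,1];M=att(30);q=quat(M);B=np.array([583.8,-92,46.])
p0=tcp(B,M)
depth=lambda s:(s["ee_pos"]-p0)@a
go(B-15*a,M,speed=40)
r=go(B+12*a,M,speed=12,until_force=10)
s=bot.read_state();t0=s["clock"];print(r,t0,depth(s),s["ft_force"],-s["ft_force"]@a)
d=depth(s)
for i in range(4):
    F=-s["ft_force"]@a
    if i and F>9: break
    d+=0.6
    bot.servo_line((p0+d*a).tolist(),q,speed=10)
    s=bot.read_state();print(s["clock"],depth(s),-s["ft_force"]@a)
while bot.read_state()["clock"]-t0<1.1:
    bot.dwell(.2);s=bot.read_state();print(s["clock"],depth(s),-s["ft_force"]@a)
print(s["ee_pos"])
snap("scene","s9");
bot.servo_line((p0-30*a).tolist(),q,speed=60)
s=bot.read_state();print(s["clock"],depth(s),s["ft_force"])
E
```

```text
True 15.3583 4.637732085313356 [-10.04531679   0.45006038  12.48585139] 15.99534386233244
15.6083 4.757963456804364 18.96645337122445
15.8083 4.761943864510802 19.602003050666536
16.0083 4.766015868298153 19.441681527294406
16.2083 4.746286622399441 19.97535138255695
16.4083 4.758883776003304 19.338442940264876
16.6083 4.758625041752009 19.210152725399066
[577.09735701 -91.71239585  58.59968735]
17.3917 -29.987208509295016 [ 0.45247406 -0.67769991 -0.53259663]
```

```bash
python3 - <<'E'
from look import *
s,c=snap("wrist","w10")
M=att(25);go((440,-89,170),M,speed=150)
look("10");print(bot.read_state()["clock"])
E
```

```text
top green [329 194  12  11 106] [334.4 199.3] [584.1 -89.8  45.5] ray46 [583.9 -90.4  46. ]
scene green [374 251  13  20 118] [379.6 260.3] [612.7 -92.1  55.8] ray46 [616.5 -84.9  46. ]
scene green [359 262  13  13 126] [365.1 267.8] [584.  -93.2  44.4] ray46 [583.2 -94.4  46. ]
18.7583
```

View pics/w10.png

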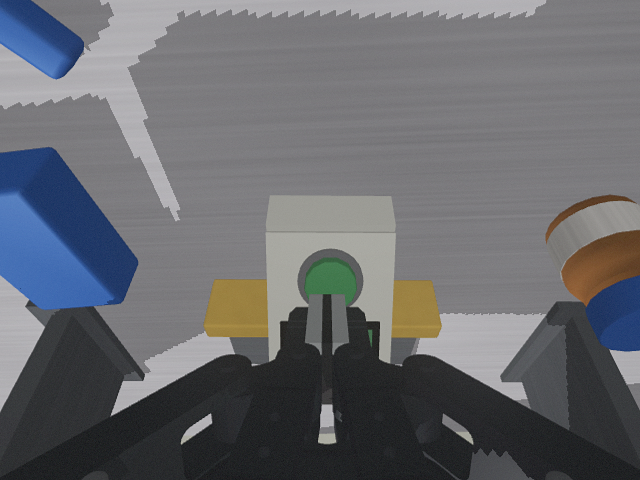

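View pics/top10.png

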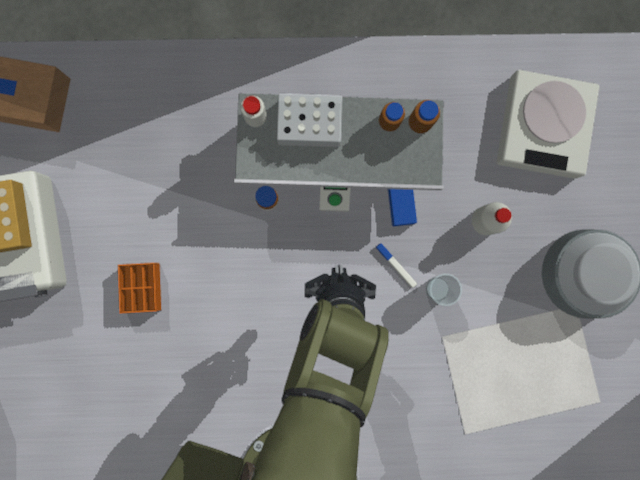

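View pics/scene10z.png

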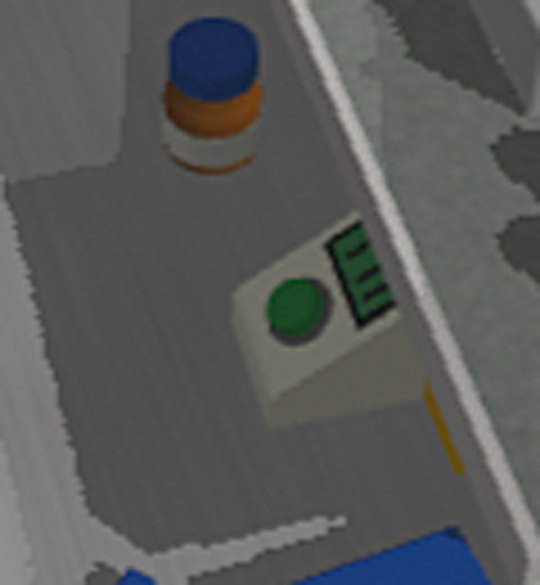

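```bash
python3 -c "
from rig import bot
print(bot.finish_job())"
```

```text
the job is handed in; nothing more can be done
None
```

I slid the timer back against the yellow stop bar, pressed the start button fully down for about a second, let go and handed the job in at about 19 s of the 43 s allowed.

- **Seating:** I pushed the timer's low front face with two spread fingertips, turning it about 13° to square it to the bar. A second, slow push with a 10 N limit moved it no further. In the wrist view it sits mid-bar and parallel to the bar. Its button is within about 1 mm of where a seated timer should have it.
- **Press:** With the fingers closed, I pushed along the button's axis. It hit a hard stop after 4.7 to 4.8 mm by my depth estimate (calibration is about 2 mm). I held it there at about 19 N for about 1.3 s, then backed off. A 35° tilt ran out of joint range, so I tilted the tool 30° instead.
- **After release:** The button's measured position and height matched those before the press to about 0.2 mm, so it came back up and the timer stayed put. The bystanders looked unmoved in the top picture, and the robot is clear of everything.

One small disagreement remains: the top and scene views differ by about 4 mm on the button's sideways position. That is well inside the roughly 39 mm of room on each side.

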